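Unload the vial reader and park its push-push holder

ROBOT

A 7-joint arm with a two-finger parallel gripper is mounted at the origin on the work surface. World frame = base frame: x ahead of the robot, y to its left, z up, the work surface at z = 0. Lengths are in m, angles in rad, forces in N, time in s.
With the tool pointing down it reaches from about 0.4 to 0.875 m from the base axis. Payload 19.3 kg.
Tool frame: the origin (TCP) lies where the fingers leave the gripper's body, on its centre line; the fingertips stand bot.tip_reach ahead of it and the grasp point (between the pads) lies 54 mm ahead of it (bot.tip_reach is the distance from the TCP to the fingertips, in m); z points along the fingers, y is the line along which they close (so a half turn about z gives the same grasp; the last joint's range is limited). The gripper opens to 85 mm and grips with 20 to 120 N. Pads are 22 mm wide; open, the fingers measure 114 mm over their backs; the gripper's body (76 mm by 85 mm) begins 54 mm behind the grasp point. The pads swing forward as they close: fully open they stand 13 mm farther back than shut.
Start: joints at [-1.173, 0.521, -0.036, 1.599, 0.021, 1.021, -0.113], TCP at [0.282, 0.558, 0.304] pointing down, gripper open.
Joint ranges: [-2.91, 2.91], [-0.3, 2.13], [-1.5, 1.42], [0.17, 2.43], [-1.26, 4.41], [0.16, 1.93], [-2.52, 2.52]. Speed limits (rad/s): [1.89, 1.89, 2.39, 2.39, 3.01, 3.01, 3.01].

INTERFACE

Orientations are given as [roll, pitch, yaw] about the fixed x, y, z axes, in that order (R = Rz(yaw) Ry(pitch) Rx(roll)).
In Python, from workcell import bot gives the robot as it stands. The module is installed in compiled form; this text tells all that it offers.
- The arm moves only by the shell command python3 -m jog 'ROWS' [FORCE]. ROWS is JSON, a list that holds one entry, the list of rows, each a list of 7 numbers: the shift along the tool's x, y, z in mm, then the turn, a rotation vector about the tool's x, y, z in rad, then the opening, from 0 (shut) to 1 (fully open). In form: [[[tx, ty, tz, wx, wy, wz, fingers], ...]]. A call has 1 to 5 rows; each row shifts and turns the commanded pose from where the row before left it, along the tool's axes as they then stand; what a row does not reach is not made up. A row lasts 1/10 s, in which the tool goes at most 50 mm and 8.59 degrees, less where a joint would pass 70% of its speed; a pose out of reach is approached as far as the arm can. A call is refused whole if a number of a shift passes 50 or a number of a turn 0.15, either way. A call with a gripper value outside its range is refused whole. The fingers move at their own pace and stop on an object; FORCE is the grip in N (left out, the last holds). Time passes only in rows, so rows that do not move let the fingers close. It gives the time, the measured TCP pose, the force, the opening and the grip force at its end, in the units of the state.
- bot.observe(): the state, without advancing time (a new reading comes with each control period).
- bot.grab_frame(name): name is "scene" or "top"; returns a dict with "img" (480x640x3 uint8, red, green, blue), "intrinsics" (3x3 intrinsics, pixels), "k1" (the pictures are not rectified: a ray, as slopes to the right and down, at radius r is drawn at 1 + k1 r^2 times it, then the intrinsics apply), "R" (3x3) and "t" (3): a world point X has camera coordinates R X + t. Camera axes: x right, y down, z forward; pixel columns grow to the right and rows downward; lengths in m; the calibration is good to about 2 mm. A picture is of the moment at which its call begins. There is no depth.
- bot.job_done(): hands the job in; it is judged then, once.
Trained networks look in a picture, given as the dict that the camera call returned (one of the last four; its "shot" number tells which), for a name from the list of things; names that differ only in an ending like _2 or _b are one class to them, and where a whole thing is asked for, a point or a joint stands for the part that bears it (a point fixed in the world has none). Each returns a list of dicts, best first, with "conf" (0 to 1); they miss things now and then, are a little off and sometimes report something else, mostly with a low value. They report only what shows in the picture. A call takes as long as a camera call. They do not tell look-alikes from the thing itself.
- bot.trace(query, picture): "region" (480x640 bool, what is visible of it).
- bot.spot_point(query, picture): "xyz" ([x, y, z] in m, in world coordinates, good to about 4 mm: a listed point, or the origin of a listed thing).
The state is a dict: "clock": time; "qpos": joint angles; "qd": joint speeds; "joint_efforts": joint torques, N m; "position": TCP position; "tool_rot": TCP orientation; "force": force on the tool from outside, world axes, zero at the start; "moment": the same for the moment, N m; "grip_width": finger opening in m; "finger_force": force on a finger pad.
Only numpy, scipy, OpenCV 4.12 (cv2) and the standard library are available. Lean on these libraries where they do the work, as an engineer would, in place of code of your own. Each camera call takes 0.05 s, during which the arm holds its last target. There are 200 camera calls.

TASK

The orange-capped vial sits sunk in the white reader, latched down. Press the blue key to release the holder so that it pops up, lift the vial out and set it fully home in the free hole of the white rack, keeping it upright, then press the key again so that the empty holder is left latched down. The latch is delicate: press no harder than about 20 N, and leave the other vial, cup and bottle undisturbed.

Things in the scene. Friction and masses are not known exactly. Their poses are not given: they have to be found in the camera images.
- reader: white box with a dark foot and a flat display on its top, 200 (x) x 160 (y) x 100 mm high, fixed to the bench; origin under its centre, z up. In its top, at 40 mm to -x of the centre, are the vial bay (y +40 mm) and the blue key (y -40 mm).
- bay (a point): centre of the square bay opening (54 x 44 mm) in the reader's top, at deck height (100 mm above the bench); axes as the reader's. Fixed.
- key_top (a point): centre of the top of the blue press key (30 x 32 mm, white mark), part of the holder, axes as the reader's. 42 mm above the deck with the holder up, 21 to 30 mm when latched. A spring pushes up with 2 N at the top growing to 8 N at the bottom; the firm stop below is felt as the force climbing steeply past 8 N (10 N per mm): press slowly (5 mm/s) until 11 to 14 N, then back off.
- seat (a point): centre of the top face of the vial seat, a grey plate 44 x 44 mm with a 24 mm through hole in which the vial hangs by its cap; part of the same holder as the key. Flush with the deck with the holder up.
- carriage (a joint): downward travel of the holder (seat and key), m: 0 = popped up, 0.012-0.021 = latched (differs per reader). Each full press toggles the push-push latch. From latched, pressing to 25-33 mm travel (unknown beforehand) frees it and it follows the finger up; from up, pressing to 21-29 mm catches it and it stays latched on letting go. The stop lies just past the freeing depth (26-33 mm).
- vial: the orange-capped vial to be moved, 60 mm tall: round body 22 mm across and 44 mm high with a bevelled foot, cap 28 mm across and 16 mm high on top, 40 g; origin at the centre of its foot, z up along the vial. With the holder up all of the cap stands above the seat; latched, the cap is sunk in the bay and cannot be gripped.
- vial_mid (a point): centre of the orange-capped vial, half-way up (30 mm above its foot, 22 mm below the middle of its cap).
- rack: white block 60 (x) x 130 (y) x 56 mm high, fixed, with two vial holes in its top, at y +35 and -35 mm from its centre; origin under its centre. The hole at +35 mm holds the green-capped vial.
- free_hole (a point): centre of the mouth of the rack's free hole (26 mm wide, 48 mm deep, slightly bevelled), 56 mm above the bench; a vial in it hangs by its cap with the foot 44 mm below this point. Axes as the rack's.
- green_vial: a green-capped vial, same size as the orange one, standing in the rack's other hole; leave it. Origin at its foot.
- sample_cup: small sample jar with a red cap, 42 mm across, 55 mm tall, standing on the bench; leave it. Origin at its foot.
- reagent_bottle: white bottle, 64 mm across, 130 mm tall, standing on the bench; leave it. Origin at its foot.
Mind the look-alikes: they are no part of the job. What is shaped like the vial but purple or yellow is not meant.

How it is judged:
By the outcome, as a careful person would: the job done as asked, in the order asked, and still so for the second after the job is handed in, with the robot touching nothing.
It also fails if it takes over 70 s, if anything falls off the work surface, if the arm or the gripper's body presses on something with over 40 N, if the wrist force passes 120 N, or if a joint passes its speed limit or range.

## Working session

There is one attempt and no reset: what is moved stays moved. The work goes in short steps, Python scripts to look and compute and a shell command to move; the robot and the scene stay as the last step left them, time stands still between calls to the robot, and variables do not carry over. Pictures are saved under pics/ and viewed, at most 10 in all, crops included, and the job is handed in when it is done.

```bash
mkdir -p pics
cat > h.py <<'E'
import numpy as np, cv2
from workcell import bot
def shot(n,fn=None):
    p=bot.grab_frame(n)
    if fn: cv2.imwrite('pics/'+fn,p['img'][:,:,::-1])
    return p
def ray(p,u,v):
    K=np.array(p['intrinsics']);k=p['k1'];d=np.array([(u-K[0,2])/K[0,0],(v-K[1,2])/K[1,1]]);s=d.copy()
    for _ in range(30): s=d/(1+k*(s@s))
    R=np.array(p['R']);t=np.array(p['t']);w=R.T@np.array([s[0],s[1],1.]);return -R.T@t,w/np.linalg.norm(w)
def at_z(p,u,v,z):
    o,d=ray(p,u,v);return o+d*(z-o[2])/d[2]
def tri(*obs):
    A=np.zeros((3,3));b=np.zeros(3);L=[ray(*o) for o in obs]
    for o,d in L:
        P=np.eye(3)-np.outer(d,d);A+=P;b+=P@o
    x=np.linalg.solve(A,b);return x,[np.linalg.norm((np.eye(3)-np.outer(d,d))@(x-o))*1e3 for o,d in L]
def proj(p,X):
    c=np.array(p['R'])@X+p['t'];s=c[:2]/c[2];s=s*(1+p['k1']*(s@s));K=np.array(p['intrinsics']);return s*[K[0,0],K[1,1]]+K[:2,2]
E
python3 - <<'E'
from h import *
np.set_printoptions(precision=4,suppress=True)
s=bot.observe();print({k:s[k] for k in('clock','position','tool_rot','force','grip_width')},bot.tip_reach)
for n in('scene','top'):
    p=shot(n,n+'0.png');print(n,-np.array(p['R']).T@p['t'],p['R'][2])
    for q in('reader','bay','key_top','seat','vial','vial_mid','rack','free_hole','green_vial','sample_cup','reagent_bottle'):
        print(q,[(np.round(r['xyz'],4).tolist(),round(r['conf'],2)) for r in bot.spot_point(q,p)[:3]])
E
```

```text
{'clock': 0.0, 'position': array([0.2817, 0.5576, 0.3034]), 'tool_rot': array([-3.1405,  0.0001,  2.6738]), 'force': array([-0.4559,  0.2908,  0.2979]), 'grip_width': 0.08515789283191921} 0.0726
scene [ 0.8864 -0.2675  0.8218] [-0.4192  0.2909 -0.8601]
reader [([0.5371, -0.1912, 0.0009], 0.63)]
bay [([0.4829, -0.1679, 0.0971], 0.85), ([0.5313, 0.1918, 0.057], 0.67), ([0.7012, 0.0105, 0.0009], 0.41)]
key_top [([0.5083, -0.2429, 0.1276], 0.62), ([0.485, -0.1729, 0.041], 0.62)]
seat [([0.4878, -0.1655, 0.0852], 0.71)]
vial [([0.3624, -0.2403, 0.0071], 0.92), ([0.3608, -0.1751, 0.0001], 0.69), ([0.4859, -0.1682, 0.0426], 0.49)]
vial_mid [([0.3602, -0.1806, 0.0313], 0.92), ([0.4844, -0.1705, 0.0726], 0.72), ([0.3649, -0.2397, 0.0323], 0.66)]
rack [([0.5408, 0.2299, 0.002], 0.93), ([0.5444, 0.2662, 0.0109], 0.62)]
free_hole [([0.5316, 0.1906, 0.0564], 0.82)]
green_vial [([0.5439, 0.2661, 0.0094], 0.59)]
sample_cup [([0.5383, 0.2347, 0.002], 0.65)]
reagent_bottle [([0.702, 0.0102, -0.0002], 0.79)]
top [ 0.4246 -0.0227  1.1714] [ 0.1055  0.0187 -0.9942]
reader []
bay [([0.482, -0.1669, 0.1052], 0.76), ([0.5361, -0.1906, -0.0005], 0.42)]
key_top [([0.5119, -0.2398, 0.1315], 0.73), ([0.5356, 0.1906, 0.0529], 0.72)]
seat [([0.4887, -0.1632, 0.0852], 0.97)]
vial [([0.3603, -0.1791, 0.0022], 0.69), ([0.4852, -0.1703, 0.0416], 0.66), ([0.3601, -0.2422, 0.0014], 0.54)]
vial_mid [([0.3606, -0.2416, 0.0314], 0.79), ([0.3601, -0.1787, 0.0277], 0.64), ([0.4849, -0.1661, 0.0739], 0.57)]
rack [([0.5385, 0.2266, -0.0002], 0.63)]
free_hole [([0.5336, 0.19, 0.0512], 0.66), ([0.699, 0.0075, 0.0024], 0.57)]
green_vial [([0.5457, 0.2616, 0.013], 0.71), ([0.5368, 0.2295, -0.0043], 0.56)]
sample_cup [([0.4429, -0.0118, 0.0008], 0.69), ([0.5121, -0.2426, 0.1291], 0.44)]
reagent_bottle [([0.6993, 0.0081, 0.0001], 0.92)]
```

View pics/scene0.png

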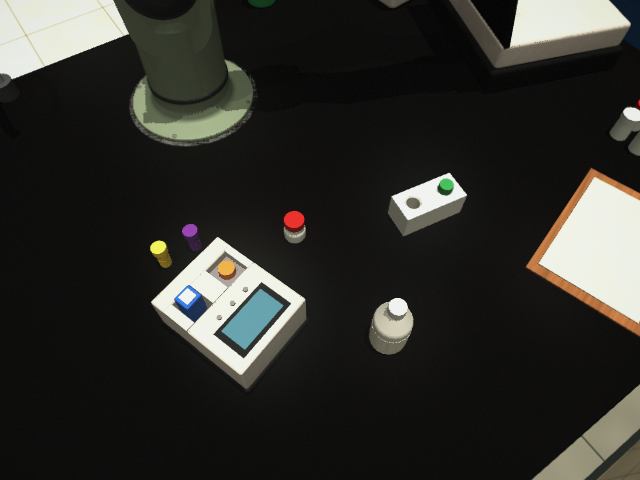

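View pics/top0.png

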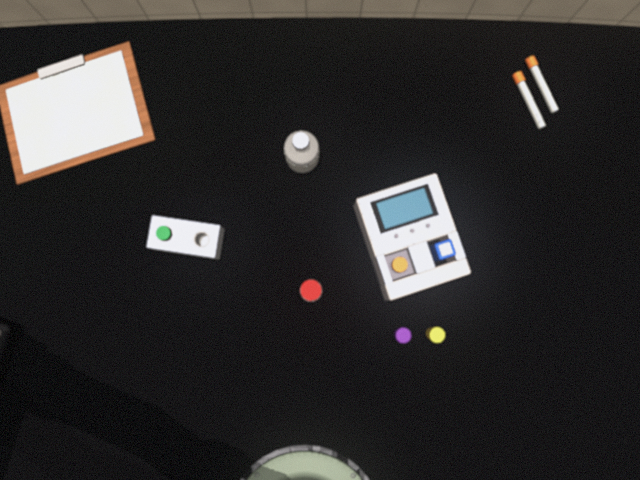

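The scene view shows the bay and orange cap at (227,268), the key at (188,297) and the free hole at (413,203). In the top view these are at (400,264), (445,249) and (202,240). Next I'll take exact blob centroids and enlarged crops.

```bash
cat >> h.py <<'E'
def hue(p,lo,hi,box=None,smin=110,vmin=50):
    h=cv2.cvtColor(p['img'],cv2.COLOR_RGB2HSV);m=cv2.inRange(h,(lo,smin,vmin),(hi,255,255))
    if box: k=np.zeros_like(m);k[box[1]:box[3],box[0]:box[2]]=1;m=m*k
    n,l,st,c=cv2.connectedComponentsWithStats(m);i=1+st[1:,4].argmax();return l==i,c[i],st[i]
E
python3 - <<'E'
from h import *
np.set_printoptions(precision=4,suppress=True)
S=shot('scene');T=shot('top')
B={'S':(150,150,480,390),'T':(130,130,480,310)}
o={}
for nm,lo,hi in(('orange',8,20),('blue',105,130),('green',50,80)):
    r=[hue(p,lo,hi,B[k]) for k,p in(('S',S),('T',T))]
    print(nm,[(x[1],x[2]) for x in r],*tri((S,*r[0][1]),(T,*r[1][1])))
    o[nm]=r
# white mark inside the hull of blue
c=[]
for i,p in enumerate((S,T)):
    m=o['blue'][i][0].astype(np.uint8);ct,_=cv2.findContours(m,0,2);h=cv2.convexHull(np.vstack(ct));k=np.zeros_like(m);cv2.fillPoly(k,[h],1)
    hs=cv2.cvtColor(p['img'],cv2.COLOR_RGB2HSV);w=(k>0)&(hs[...,1]<110)&(hs[...,2]>120);v,u=np.nonzero(w);c.append((u.mean(),v.mean()));print(len(u))
print('mark',c,*tri((S,*c[0]),(T,*c[1])))
def crop(p,x,y): return cv2.resize(p['img'][y:y+100,x:x+133],(400,300),interpolation=cv2.INTER_CUBIC)
im=np.vstack([np.hstack([crop(S,165,230),crop(T,345,205)]),np.hstack([crop(S,365,150),crop(T,120,190)])])
cv2.imwrite('pics/mos.png',im[:,:,::-1])
E
```

```text
orange [(array([226.3885, 269.5036]), array([218, 260,  18,  20, 278], dtype=int32)), (array([143.214 , 138.7471]), array([130, 130,  26,  19, 257], dtype=int32))] [ 0.6368 -0.0236  0.4844] [np.float64(201.38505526216258), np.float64(201.3850552621626)]
blue [(array([191.7022, 304.7996]), array([174, 285,  33,  37, 534], dtype=int32)), (array([441.0053, 250.3016]), array([431, 239,  24,  22, 189], dtype=int32))] [ 0.5116 -0.2444  0.0955] [np.float64(0.4592826873512707), np.float64(0.4592826873512358)]
green [(array([445.2941, 186.369 ]), array([438, 179,  15,  16, 187], dtype=int32)), (array([163.3404, 232.8652]), array([157, 227,  14,  13, 141], dtype=int32))] [0.5449 0.262  0.0628] [np.float64(0.988533607799942), np.float64(0.9885336077997263)]
173
176
mark [(np.float64(187.11560693641619), np.float64(295.78034682080926)), (np.float64(445.3636363636364), np.float64(248.60795454545453))] [ 0.5119 -0.2447  0.1294] [np.float64(0.10472519134136309), np.float64(0.10472519134133225)]
```

View pics/mos.png

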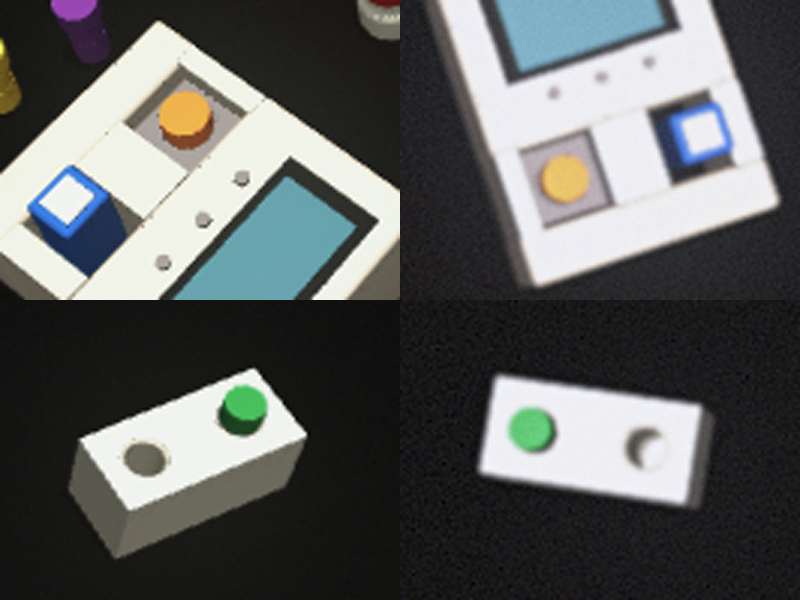

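The mosaic shows the cap top at scene crop (186,112) and top crop (165,178), the hole rim centres, and the corners of the rack and reader. I'll triangulate these.

Run:
```python
from h import *
np.set_printoptions(precision=4,suppress=True)
S=shot('scene');T=shot('top')
def f(p,x0,y0,c): return (p,x0+(c[0]+.5)/3.0075-.5,y0+(c[1]+.5)/3-.5)
rs=lambda a,b:tri(f(S,165,230,a),f(T,345,205,b))
rk=lambda a,b:tri(f(S,365,150,a),f(T,120,190,b))
print('cap top',*rs((186,111),(165,179)))
so=hue(S,5,22,(200,240,250,300));to=hue(T,5,22,(370,240,425,290));print('orange blob',so[1:],to[1:],*tri((S,*so[1]),(T,*to[1])))
e=cv2.fitEllipse(max(cv2.findContours(to[0].astype(np.uint8),0,2)[0],key=len));print(e)
print('hole',*rk((147,159.5),(248,148)))
P=[rk(a,b)[0] for a,b in(((80,140),(290,205)),((128,210),(305,106)),((258,70),(80,171)),((306,133),(97,77)))]
print('rack corners',*P,'centre',np.mean(P,0));v=P[2]+P[3]-P[0]-P[1];print('rack yaw',np.arctan2(-v[0],v[1]))
A=at_z(*f(T,345,205,(135,286)),.1);C=at_z(*f(T,345,205,(378,204)),.1);d=A-C;print('reader edge',A,C,np.linalg.norm(d),'yaw',np.arctan2(-d[0],d[1]))
g=hue(T,50,80,(130,200,240,270));print('green at cap top',at_z(T,*g[1],.068))
s=bot.observe();print(s['clock'])
```

```text
cap top [ 0.4863 -0.1681  0.1025] [np.float64(0.25755223989626574), np.float64(0.25755223989626425)]
orange blob (array([226.3885, 269.5036]), array([218, 260,  18,  20, 278], dtype=int32)) (array([399.1742, 264.3202]), array([392, 257,  15,  15, 178], dtype=int32)) [ 0.4866 -0.1692  0.0944] [np.float64(0.35664749815632896), np.float64(0.3566474981562757)]
((399.13946533203125, 264.50396728515625), (14.169622421264648, 14.77392578125), 38.59089279174805)
hole [0.5356 0.1919 0.0536] [np.float64(0.7790952123122363), np.float64(0.7790952123121269)]
rack corners [0.5007 0.1655 0.0545] [0.5609 0.1554 0.0595] [0.5207 0.2978 0.0526] [0.5784 0.2861 0.0582] centre [0.5402 0.2262 0.0562]
rack yaw -0.14210448417137866
reader edge [ 0.4236 -0.1506  0.1   ] [ 0.4716 -0.2951  0.1   ] 0.15225661118364447 yaw 0.32100923619372285
green at cap top [0.5449 0.2614 0.068 ]
1.4
```

Measured poses:
- **Key:** (0.512,-0.2447,0.129), so the travel is about 13 mm.
- **Vial:** (0.4865,-0.1685).
- **Reader yaw:** 0.322.
- **Free hole:** (0.5354,0.1917).
- **Rack yaw:** -0.142.

Moving now: I'll turn first so the tool y lies along the reader's x, shutting the fingers as it goes.

```bash
cat > d.py <<'E'
import sys,numpy as np
from workcell import bot
from scipy.spatial.transform import Rotation as Q
# usage: d.py x y z angle_of_tool_y
x=np.array([float(a) for a in sys.argv[1:4]]);a=float(sys.argv[4])
s=bot.observe();R=Q.from_euler('xyz',s['tool_rot']);G=Q.from_euler('xyz',[np.pi,0,a+np.pi/2])
print('clock',round(s['clock'],2),'pos',s['position'].round(4),'shift mm',(R.inv().apply(x-s['position'])*1e3).round(1),'turn',(R.inv()*G).as_rotvec().round(4),'F',s['force'].round(2),'q',s['qpos'].round(2))
E
python3 -m jog '[[[0,0,0,0,0,0.13,0],[0,0,0,0,0,0.13,0],[0,0,0,0,0,0.13,0],[0,0,0,0,0,0.13,0],[0,0,0,0,0,0.13,0]]]'; python3 -m jog '[[[0,0,0,0,0,0.13,0]]]'
python3 d.py 0.512 -0.2447 0.28 0.322
```

```text
clock: 1.9
position: [0.2818, 0.5579, 0.3039]
tool_rot: [3.142, -0.0, 2.018]
force: [0.0, 0.1, 0.0]
grip_width: 0.0124
finger_force: 0.0
clock: 2.0
position: [0.2818, 0.5578, 0.3039]
tool_rot: [3.142, -0.0, 1.888]
force: [-0.3, -0.2, 0.7]
grip_width: -0.0001
finger_force: 0.0
clock 2.0 pos [0.2818 0.5578 0.3039] shift mm [-834.3  -32.    23.9] turn [ 0.     -0.0001 -0.0044] F [-0.34 -0.2   0.65] q [-1.3   0.53  0.16  1.61 -0.09  1.01 -0.8 ]
```

```bash
python3 -m jog '[[[-20,5,0,0,0,0,0],[-40,12,0,0,0,0,0],[-40,12,0,0,0,0,0],[-40,12,0,0,0,0,0],[-40,12,0,0,0,0,0]]]'; python3 -m jog '[[[-40,0,0,0,0,0,0],[-40,0,0,0,0,0,0],[-40,0,0,0,0,0,0],[-40,0,0,0,0,0,0],[-40,0,0,0,0,0,0]]]'
python3 d.py 0.512 -0.2447 0.28 0.322
```

```text
clock: 2.5
position: [0.3902, 0.4018, 0.3041]
tool_rot: [3.141, 0.0, 1.895]
force: [0.6, 0.5, -0.5]
grip_width: -0.0002
finger_force: 0.0
clock: 3.0
position: [0.453, 0.2121, 0.3041]
tool_rot: [3.141, -0.0, 1.895]
force: [1.2, 0.2, 0.4]
grip_width: -0.0001
finger_force: 0.0
clock 3.0 pos [0.453  0.2121 0.3041] shift mm [-451.8  -89.6   24. ] turn [ 0.0004 -0.      0.0023] F [1.25 0.17 0.43] q [-0.74  0.33  0.24  1.93 -0.1   0.89 -0.13]
```

```bash
python3 -m jog '[[[-40,-5,0,0,0,0,0],[-40,-5,0,0,0,0,0],[-40,-10,0,0,0,0,0],[-40,-10,0,0,0,0,0],[-40,-10,0,0,0,0,0]]]'; python3 -m jog '[[[-40,-10,4,0,0,0,0],[-40,-10,5,0,0,0,0],[-40,-10,5,0,0,0,0],[-40,-10,5,0,0,0,0],[-40,-5,5,0,0,0,0]]]';python3 -m jog '[[[-40,-4,0,0,0,0,0],[-12,0,0,0,0,0,0],[0,0,0,0,0,0,0]]]'
python3 d.py 0.512 -0.2447 0.22 0.322
```

```text
clock: 3.5
position: [0.4778, 0.0097, 0.3041]
tool_rot: [3.141, 0.0, 1.895]
force: [1.4, -0.6, 0.4]
grip_width: -0.0001
finger_force: 0.0
clock: 4.0
position: [0.4982, -0.1943, 0.2799]
tool_rot: [3.141, 0.0, 1.895]
force: [0.9, 0.9, -0.2]
grip_width: 0.0003
finger_force: 0.0
clock: 4.3
position: [0.5112, -0.2447, 0.2797]
tool_rot: [-3.141, 0.001, 1.892]
force: [0.5, 0.7, -1.0]
grip_width: 0.0002
finger_force: 0.0
clock 4.3 pos [ 0.5112 -0.2447  0.2797] shift mm [-0.2  0.8 59.7] turn [-0.0005  0.0006 -0.0008] F [ 0.53  0.71 -0.97] q [ 0.08  0.48  0.36  1.8  -0.21  0.9   0.86]
```

```bash
python3 -m jog '[[[0,0.8,30,0,0,0,0],[0,0,25,0,0,0,0],[0,0,12,0,0,0,0],[0,0,5,0,0,0,0],[0,0,0,0,0,0,0]]]' | egrep 'pos|^force'; for i in 1; do python3 -m jog '[[[0,0,1,0,0,0,0],[0,0,1,0,0,0,0],[0,0,1,0,0,0,0],[0,0,0,0,0,0,0]]]'| egrep 'pos|^force';  python3 -m jog '[[[0,0,1,0,0,0,0],[0,0,1,0,0,0,0],[0,0,1,0,0,0,0],[0,0,0,0,0,0,0]]]'| egrep 'pos|^force';python3 -m jog '[[[0,0,1,0,0,0,0],[0,0,1,0,0,0,0],[0,0,1,0,0,0,0],[0,0,0,0,0,0,0]]]'| egrep 'pos|^force'; done
```

```text
position: [0.5126, -0.2419, 0.2081]
force: [-0.4, -0.2, 0.1]
position: [0.5126, -0.2423, 0.2051]
force: [0.5, -0.1, -0.1]
position: [0.5125, -0.2423, 0.2017]
force: [0.4, 0.2, 0.3]
position: [0.5126, -0.2424, 0.1989]
force: [-0.2, -0.7, 4.3]
```

```bash
python3 -m jog '[[[0,0,0.6,0,0,0,0],[0,0,0.6,0,0,0,0],[0,0,0.6,0,0,0,0],[0,0,0.6,0,0,0,0],[0,0,0.6,0,0,0,0]]]'| egrep 'pos|^force'
python3 -m jog '[[[0,0,0.5,0,0,0,0],[0,0,0.5,0,0,0,0],[0,0,0.5,0,0,0,0],[0,0,0.5,0,0,0,0],[0,0,0.5,0,0,0,0]]]'| egrep 'pos|^force'
```

```text
position: [0.5126, -0.2423, 0.1959]
force: [-0.3, -0.7, 5.6]
position: [0.5126, -0.2423, 0.1935]
force: [-0.9, 0.3, 5.8]
```

```bash
python3 -m jog '[[[0,0,0.5,0,0,0,0],[0,0,0.5,0,0,0,0],[0,0,0.5,0,0,0,0]]]'| egrep 'pos|^force'
```

```text
position: [0.5126, -0.2424, 0.192]
force: [-0.5, 0.3, 6.8]
```

```bash
python3 -m jog '[[[0,0,0.5,0,0,0,0],[0,0,0.5,0,0,0,0],[0,0,0.5,0,0,0,0],[0,0,0.5,0,0,0,0]]]'| egrep 'pos|^force'
```

```text
position: [0.5126, -0.2424, 0.19]
force: [-2.6, 0.7, 6.5]
```

```bash
python3 -m jog '[[[0,0,0.5,0,0,0,0],[0,0,0.5,0,0,0,0]]]'| egrep 'pos|^force'
```

```text
position: [0.5125, -0.2424, 0.189]
force: [-0.9, 1.1, 6.2]
```

```bash
python3 -m jog '[[[0,0,0.4,0,0,0,0],[0,0,0.4,0,0,0,0]]]'| egrep 'pos|^force'
```

```text
position: [0.5126, -0.2424, 0.1882]
force: [-1.2, 0.7, 7.4]
```

```bash
python3 -m jog '[[[0,0,0.4,0,0,0,0],[0,0,0.4,0,0,0,0]]]'| egrep 'pos|^force'
```

```text
position: [0.5126, -0.2424, 0.1874]
force: [-1.7, 0.3, 6.5]
```

```bash
python3 -m jog '[[[0,0,0.4,0,0,0,0],[0,0,0.4,0,0,0,0]]]'| egrep 'pos|^force'
```

```text
position: [0.5126, -0.2424, 0.1867]
force: [-2.1, 1.8, 10.4]
```

```bash
python3 -m jog '[[[0,0,0.2,0,0,0,0]]]'| egrep 'pos|^force'
```

```text
position: [0.5126, -0.2424, 0.1866]
force: [-2.8, 1.2, 11.3]
```

```bash
python3 -m jog '[[[0,0,0.1,0,0,0,0],[0,0,0,0,0,0,0]]]'| egrep 'pos|^force'
python3 -m jog '[[[0,0,-1,0,0,0,0],[0,0,-1,0,0,0,0],[0,0,-2,0,0,0,0],[0,0,-3,0,0,0,0],[0,0,-4,0,0,0,0]]]'| egrep 'pos|^force'
python3 -m jog '[[[0,0,-3,0,0,0,0],[0,0,-2,0,0,0,0],[0,0,-2,0,0,0,0],[0,0,0,0,0,0,0]]]'| egrep 'pos|^force'
```

```text
position: [0.5126, -0.2424, 0.1866]
force: [-2.8, 0.3, 11.5]
position: [0.5126, -0.2424, 0.1973]
force: [0.1, 0.3, 4.8]
position: [0.5125, -0.2423, 0.2044]
force: [-0.7, -0.8, 4.3]
```

It's following the finger up. I'll lift clear and look.

```bash
python3 -m jog '[[[0,0,-2,0,0,0,0],[0,0,-2,0,0,0,0],[0,0,-2,0,0,0,0],[0,0,0,0,0,0,0]]]'| egrep 'pos|^force'
python3 -m jog '[[[0,0,-2,0,0,0,0],[0,0,-2,0,0,0,0],[0,0,0,0,0,0,0]]]'| egrep 'pos|^force'
python3 -m jog '[[[0,0,-20,0,0,0,0.6],[0,0,-40,0,0,0,0.6],[20,0,-20,0,0,0,0.6],[35,0,0,0,0,0,0.6],[20,0,0,0,0,0,0.6]]]'| egrep 'pos|^force'
python3 - <<'E'
from h import *
np.set_printoptions(precision=4,suppress=True)
S=shot('scene','scene1.png');T=shot('top','top1.png')
so=hue(S,5,22,(200,230,260,300));to=hue(T,5,22,(370,240,425,290));print('orange',so[1:],to[1:],*tri((S,*so[1]),(T,*to[1])))
E
python3 d.py 0.4865 -0.1685 0.26 0.322
```

```text
position: [0.5125, -0.2423, 0.2104]
force: [0.2, -1.1, 3.1]
position: [0.5125, -0.2423, 0.2144]
force: [0.9, -0.5, 2.6]
position: [0.488, -0.1693, 0.2945]
force: [0.8, -0.4, -0.2]
clock 11.0 pos [ 0.4882 -0.1686  0.2942] shift mm [ 0.6 -1.6 34.2] turn [ 0.     -0.0014  0.0039] F [ 0.09 -0.96  0.3 ] q [-0.06  0.38  0.36  1.91 -0.17  0.88  0.72]Traceback (most recent call last):
  File "<stdin>", line 4, in <module>
  File "h.py", line 23, in hue
    n,l,st,c=cv2.connectedComponentsWithStats(m);i=1+st[1:,4].argmax();return l==i,c[i],st[i]
                                                     ~~~~~~~~~~~~~~~^^
ValueError: attempt to get argmax of an empty sequence
```

View pics/scene1.png

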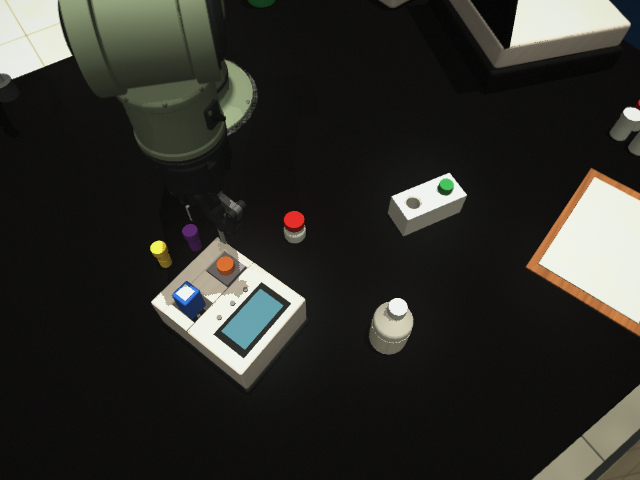

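Scene1: the holder is up. The key is at (186,293) and the cap at (225,265), in the gripper's shadow. Next a check of the cap's position along the scene ray.

Run:
```python
from h import *
np.set_printoptions(precision=4,suppress=True)
S=shot('scene')
so=hue(S,0,22,(205,245,250,290),100,60);print(so[1:],at_z(S,*so[1],.1105))
for q in('vial','vial_mid','seat','key_top'): print(q,[(np.round(r['xyz'],4).tolist(),round(r['conf'],2)) for r in bot.spot_point(q,S)[:3]])
print('pred',proj(S,np.array([.4865,-.1685,.1105])))
```

```text
(array([225.1182, 265.4324]), array([216, 256,  19,  20, 296], dtype=int32)) [ 0.4877 -0.1698  0.1105]
vial [([0.3591, -0.2425, 0.0056], 0.95), ([0.3606, -0.1768, 0.0005], 0.9), ([0.5319, 0.1933, 0.0538], 0.61)]
vial_mid [([0.3616, -0.2414, 0.0325], 0.82), ([0.3605, -0.1814, 0.0288], 0.78), ([0.4865, -0.1685, 0.0875], 0.54)]
seat []
key_top [([0.5117, -0.2401, 0.1436], 0.67)]
pred [225.4546 264.4921]
```

```bash
python3 -m jog '[[[0.5,-1.5,20,0,0,0,0.6],[0,0,30,0,0,0,0.6],[0,0,30,0,0,0,0.6],[0,0,22,0,0,0,0.6],[0,0,10,0,0,0,0.6]]]'| egrep 'pos|^force|width'
python3 -m jog '[[[0,0,4,0,0,0,0.6],[0,0,2.5,0,0,0,0.6],[0,0,0,0,0,0,0.6]]]'| egrep 'pos|^force|width'
python3 d.py 0.4867 -0.1688 0.1747 0.322
```

```text
position: [0.4865, -0.1717, 0.1803]
force: [0.4, 0.1, 0.2]
grip_width: 0.0514
position: [0.4874, -0.1714, 0.1763]
force: [0.1, 0.4, 0.4]
grip_width: 0.0512
clock 12.05 pos [ 0.4874 -0.1714  0.1763] shift mm [2.7 0.1 1.6] turn [0.0007 0.0005 0.0008] F [0.07 0.4  0.37] q [ 0.01  0.56  0.29  2.   -0.27  0.61  0.8 ]
```

```bash
python3 -m jog '[[[2.7,0,1.6,0,0,0,0.6],[0,0,0,0,0,0,0.6],[0,0,0,0,0,0,0.25],[0,0,0,0,0,0,0.2],[0,0,0,0,0,0,0.2]]]' 30
python3 -m jog '[[[0,0,0,0,0,0,0],[0,0,0,0,0,0,0],[0,0,0,0,0,0,0]]]'
python3 d.py 0.4867 -0.1688 0.1747 0.322
```

```text
clock: 12.55
position: [0.4864, -0.1686, 0.1743]
tool_rot: [3.141, 0.0, 1.894]
force: [-0.4, 1.0, 2.2]
grip_width: 0.0266
finger_force: 29.4
clock: 12.85
position: [0.4864, -0.1686, 0.1741]
tool_rot: [3.141, 0.0, 1.894]
force: [0.3, 0.9, 2.8]
grip_width: 0.0265
finger_force: 29.4
clock 12.85 pos [ 0.4864 -0.1686  0.1741] shift mm [-0.3  0.3 -0.6] turn [0.0002 0.0001 0.001 ] F [0.29 0.93 2.77] q [ 0.01  0.56  0.29  2.01 -0.27  0.61  0.8 ]
```

```bash
python3 -m jog '[[[0,0,-2,0,0,0,0],[0,0,-3,0,0,0,0],[0,0,-5,0,0,0,0],[0,0,-8,0,0,0,0],[0,0,-12,0,0,0,0]]]'
python3 -m jog '[[[0,0,-14,0,0,0,0],[0,0,-16,0,0,0,0],[0,0,-16,0,0,0,0],[0,0,-15,0,0,0,0],[0,0,0,0,0,0,0]]]'
python3 - <<'E'
from h import *
S=shot('scene');m=hue(S,0,22,(180,190,300,290),100,60);print(m[1:]);cv2.imwrite('pics/lift.png',cv2.resize(S['img'][160:310,140:340],(800,600),interpolation=2)[:,:,::-1])
E
python3 d.py 0.5354 0.1917 0.255 -0.142
```

```text
clock: 13.35
position: [0.4861, -0.1687, 0.2047]
tool_rot: [-3.141, -0.0, 1.894]
force: [0.9, 0.4, -0.6]
grip_width: 0.0263
finger_force: 29.5
clock: 13.85
position: [0.4869, -0.1689, 0.2675]
tool_rot: [3.139, 0.002, 1.894]
force: [0.3, -1.3, -0.5]
grip_width: 0.0263
finger_force: 29.6
(array([291.99346405, 221.10130719]), array([283, 211,  17,  22, 306], dtype=int32))
clock 13.9 pos [ 0.4866 -0.1687  0.2663] shift mm [326.2 160.7  11.4] turn [2.100e-03 4.000e-04 4.651e-01] F [ 1.2   0.33 -0.44] q [-0.05  0.42  0.36  1.94 -0.2   0.81  0.73]
```

View pics/lift.png

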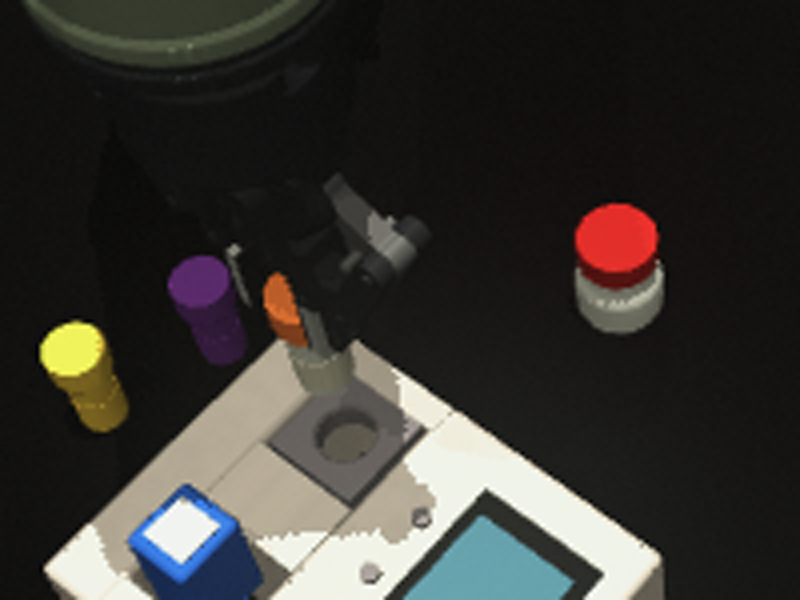

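The picture shows the vial lifted upright in the grip and the seat empty. Next: turn, then carry it to the rack.

```bash
python3 -m jog '[[[0,0,0,0,0,0.09,0],[0,0,0,0,0,0.12,0],[0,0,0,0,0,0.12,0],[0,0,0,0,0,0.09,0],[0,0,0,0,0,0.045,0]]]' >/dev/null
python3 d.py 0.5354 0.1917 0.255 -0.142
```

```text
clock 14.4 pos [ 0.486  -0.1685  0.2646] shift mm [363.5  -3.4   9.6] turn [-0.0009  0.0001 -0.0036] F [-1.17  0.29  0.45] q [-0.14  0.44  0.48  1.95 -0.27  0.82  0.34]
```

```bash
python3 -m jog '[[[10,0,0,0,0,0,0],[20,0,0,0,0,0,0],[30,0,0,0,0,0,0],[35,0,0,0,0,0,0],[35,0,0,0,0,0,0]]]' >/dev/null
python3 -m jog '[[[35,0,0,0,0,0,0],[35,0,0,0,0,0,0],[35,0,0,0,0,0,0],[35,-1,0,0,0,0,0],[35,-1,0,0,0,0,0]]]' >/dev/null
python3 -m jog '[[[30,0,0,0,0,0,0],[18,0,0,0,0,0,0],[8,0,0,0,0,0,0],[0,0,0,0,0,0,0]]]'
python3 d.py 0.5354 0.1917 0.255 -0.142
```

```text
clock: 15.8
position: [0.5352, 0.1892, 0.2648]
tool_rot: [-3.141, 0.0, 1.43]
force: [0.7, -0.4, 0.0]
grip_width: 0.0267
finger_force: 29.6
clock 15.8 pos [0.5352 0.1892 0.2648] shift mm [ 2.5 -0.2  9.8] turn [-0.0003  0.0004  0.0011] F [ 0.73 -0.43  0.01] q [-0.75  0.51  0.44  1.81 -0.27  0.88 -0.33]
```

```bash
python3 -m jog '[[[2.5,0,10,0,0,0,0],[0,0,20,0,0,0,0],[0,0,24,0,0,0,0],[0,0,18,0,0,0,0],[0,0,8,0,0,0,0]]]' >/dev/null
python3 -m jog '[[[0,0,0,0,0,0,0]]]' >/dev/null
python3 d.py 0.5354 0.1917 0.182 -0.142
python3 - <<'E'
from h import *
a=shot('scene')['img'];b=shot('top')['img']
c=[cv2.resize(i,(400,400),interpolation=2) for i in(a[145:245,370:470],b[190:290,140:240])];cv2.imwrite('pics/pre.png',np.hstack(c)[:,:,::-1])
E
```

```text
clock 16.4 pos [0.5355 0.1903 0.1842] shift mm [ 1.3 -0.3  2.2] turn [-0.0013  0.0013 -0.0013] F [ 0.52 -0.61 -0.3 ] q [-0.71  0.63  0.38  1.87 -0.34  0.71 -0.28]
```

View pics/pre.png

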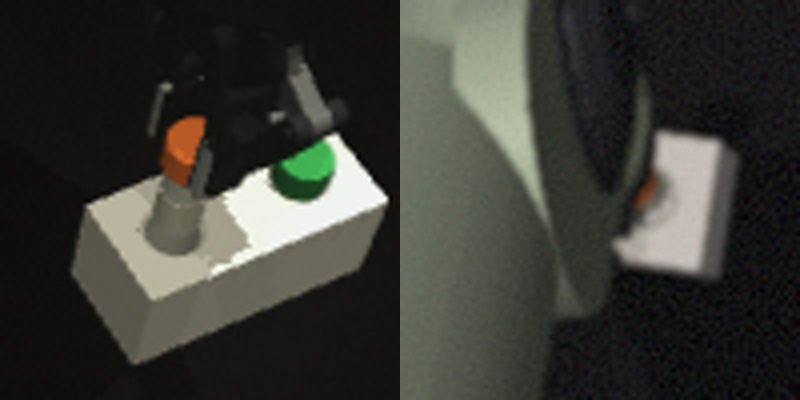

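The vial hangs upright right above the hole, which its foot hides at about (175,240) in the left crop. Now inserting it, watching the force.

```bash
python3 -m jog '[[[1.2,-0.2,2,0,0,0,0],[0,0,2,0,0,0,0],[0,0,2,0,0,0,0],[0,0,2,0,0,0,0],[0,0,2,0,0,0,0]]]' |egrep 'pos|^force'
python3 -m jog '[[[0,0,2,0,0,0,0],[0,0,2,0,0,0,0],[0,0,2,0,0,0,0]]]' |egrep 'pos|^force'
python3 d.py 0.5354 0.1917 0.1305 -0.142
```

```text
position: [0.5357, 0.1927, 0.175]
force: [-0.1, -0.1, -1.2]
position: [0.5357, 0.1927, 0.1689]
force: [-0.1, -0.2, -1.6]
clock 17.3 pos [0.5357 0.1927 0.1689] shift mm [-1.  -0.2 38.4] turn [-0.0001  0.0001 -0.    ] F [-0.06 -0.23 -1.64] q [-0.7   0.65  0.36  1.87 -0.35  0.68 -0.28]
```

```bash
python3 -m jog '[[[-0.8,0,3,0,0,0,0],[0,0,3,0,0,0,0],[0,0,3,0,0,0,0],[0,0,3,0,0,0,0]]]' |egrep 'pos|^force'
python3 -m jog '[[[0,0,4,0,0,0,0],[0,0,4,0,0,0,0],[0,0,4,0,0,0,0]]]' |egrep 'pos|^force'
python3 -m jog '[[[0,0,4,0,0,0,0],[0,0,3,0,0,0,0],[0,0,3,0,0,0,0],[0,0,1,0,0,0,0],[0,0,0,0,0,0,0]]]' |egrep 'pos|^force'
python3 d.py 0.5354 0.1917 0.1305 -0.142
```

```text
position: [0.5356, 0.1919, 0.1568]
force: [-0.5, 1.0, -0.4]
position: [0.5356, 0.1919, 0.1447]
force: [0.0, 0.4, -0.7]
position: [0.5356, 0.1919, 0.134]
force: [-0.5, -0.2, 0.2]
clock 18.5 pos [0.5356 0.1919 0.134 ] shift mm [-0.2 -0.1  3.5] turn [-0.0002  0.0002 -0.0001] F [-0.54 -0.17  0.17] q [-0.68  0.7   0.33  1.89 -0.37  0.62 -0.25]
```

```bash
python3 -m jog '[[[0,0,1,0,0,0,0],[0,0,1,0,0,0,0],[0,0,0.5,0,0,0,0],[0,0,0,0,0,0,0]]]' |egrep 'pos|^force'
python3 -m jog '[[[0,0,0.5,0,0,0,0],[0,0,0.5,0,0,0,0],[0,0,0,0,0,0,0]]]' |egrep 'pos|^force'
```

```text
position: [0.5356, 0.1919, 0.1315]
force: [0.1, 0.5, -0.9]
position: [0.5356, 0.1919, 0.1306]
force: [0.5, -0.8, 0.2]
```

```bash
python3 -m jog '[[[0,0,0.5,0,0,0,0],[0,0,0.3,0,0,0,0],[0,0,0,0,0,0,0]]]' |egrep 'pos|^force'
python3 -m jog '[[[0,0,0,0,0,0,0.4],[0,0,0,0,0,0,0.5],[0,0,0,0,0,0,0.55],[0,0,0,0,0,0,0.55]]]' |egrep 'pos|^force|wid'
python3 -m jog '[[[0,0,-3,0,0,0,0.55],[0,0,-10,0,0,0,0.55],[0,0,-20,0,0,0,0.55],[0,0,-30,0,0,0,0.55],[0,0,-30,0,0,0,0.55]]]' |egrep 'pos|^force'
python3 -m jog '[[[0,0,-20,0,0,0,0],[-20,0,-5,0,0,0,0],[-40,0,0,0,0,0,0],[-40,0,0,0,0,0,0],[-40,0,0,0,0,0,0]]]' |egrep 'pos|^force'
python3 - <<'E'
from h import *
np.set_printoptions(precision=4,suppress=True)
S=shot('scene');T=shot('top')
for n,b,c in(('orange',(0,22),((385,170,435,225),(170,215,225,262))),('green',(50,80),((420,160,470,210),(140,210,185,260)))):
    s=hue(S,*b,c[0],100,60);t=hue(T,*b,c[1],100,60);print(n,s[1:],t[1:],*tri((S,*s[1]),(T,*t[1])))
a=S['img'];b=T['img'];c=[cv2.resize(i,(400,400),interpolation=2) for i in(a[145:245,370:470],b[190:290,140:240])];cv2.imwrite('pics/post.png',np.hstack(c)[:,:,::-1])
E
python3 d.py 0.512 -0.2447 0.255 0.322
```

```text
position: [0.5357, 0.1919, 0.1304]
force: [-4.3, -1.3, 11.9]
position: [0.5356, 0.1919, 0.1297]
force: [-0.6, -0.8, -0.2]
grip_width: 0.047
position: [0.5355, 0.1917, 0.2244]
force: [-0.4, 0.7, 0.4]
position: [0.515, 0.0513, 0.2481]
force: [0.8, 0.4, 1.1]
clock 21.0 pos [0.5147 0.0475 0.2485] shift mm [-289.4   40.6   -6.1] turn [-2.000e-04  1.400e-03 -4.709e-01] F [1.12 1.29 0.36] q [-0.54  0.46  0.44  1.96 -0.27  0.78 -0.09]Traceback (most recent call last):
  File "<stdin>", line 5, in <module>
  File "h.py", line 23, in hue
    n,l,st,c=cv2.connectedComponentsWithStats(m);i=1+st[1:,4].argmax();return l==i,c[i],st[i]
                                                     ~~~~~~~~~~~~~~~^^
ValueError: attempt to get argmax of an empty sequence
```

The 11.9 N on the last step shows the cap sat down on the rack. I'll go back to the key and check the rack from there, where the view is clear.

```bash
python3 -m jog '[[[-20,2,0,0,0,-0.1,0],[-25,0,0,0,0,-0.1,0],[-25,0,0,0,0,-0.1,0],[-25,0,0,0,0,-0.1,0],[-25,0,0,0,0,-0.071,0]]]' |egrep 'pos|^force'
python3 d.py 0.512 -0.2447 0.25 0.322
```

```text
position: [0.5253, -0.0669, 0.2481]
force: [0.6, 0.5, -0.3]
clock 21.5 pos [ 0.5253 -0.0669  0.2481] shift mm [-163.8  -70.6   -1.9] turn [-0.     -0.0001  0.0106] F [ 0.64  0.51 -0.31] q [-0.22  0.46  0.32  1.92 -0.2   0.79  0.54]
```

```bash
python3 -m jog '[[[-35,-15,0,0,0,0.01,0],[-40,-17,0,0,0,0,0],[-40,-17,0,0,0,0,0],[-30,-14,0,0,0,0,0],[-17,-7,0,0,0,0,0]]]' |egrep 'pos|^force'
python3 -m jog '[[[0,0,0,0,0,0,0]]]' >/dev/null
python3 d.py 0.512 -0.2447 0.218 0.322
python3 - <<'E'
from h import *
np.set_printoptions(precision=4,suppress=True)
S=shot('scene');T=shot('top')
a=S['img'];b=T['img'];c=[cv2.resize(i,(400,400),interpolation=2) for i in(a[145:245,370:470],b[190:290,140:240])];cv2.imwrite('pics/post.png',np.hstack(c)[:,:,::-1])
for n,b,c in(('orange',(0,22),((385,170,435,225),(170,215,225,262))),('green',(50,80),((420,160,470,210),(140,210,185,260)))):
    s=hue(S,*b,c[0],100,60);t=hue(T,*b,c[1],100,60);print(n,s[1:],t[1:],*tri((S,*s[1]),(T,*t[1])))
E
```

```text
position: [0.509, -0.2446, 0.2481]
force: [-0.1, 0.5, 0.1]
clock 22.1 pos [ 0.5092 -0.2444  0.248 ] shift mm [-1.1  2.6 30. ] turn [-0.0006  0.0011 -0.0072] F [ 0.89  0.68 -0.06] q [ 0.1   0.52  0.33  1.83 -0.22  0.83  0.86]
orange (array([413.8341, 200.1943]), array([406, 192,  17,  17, 211], dtype=int32)) (array([200.4444, 237.642 ]), array([194, 231,  14,  14, 162], dtype=int32)) [0.5363 0.192  0.0629] [np.float64(0.7677097777248545), np.float64(0.7677097777248513)]
green (array([445.6359, 186.25  ]), array([439, 179,  15,  16, 184], dtype=int32)) (array([163.4932, 232.9178]), array([157, 227,  14,  13, 146], dtype=int32)) [0.545  0.262  0.0633] [np.float64(0.52955555871473), np.float64(0.5295555587147642)]
```

View pics/post.png

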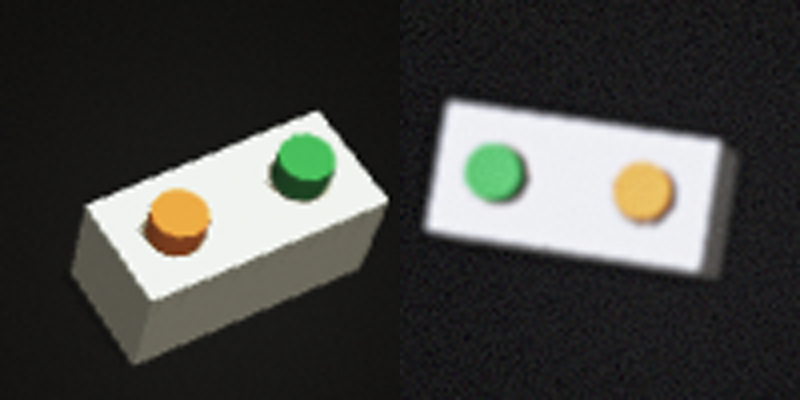

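The orange cap now sits at the same height as the green one (0.0629 vs 0.0633), so it is fully home. Now pressing the key again; the stop was at TCP z≈0.1866.

```bash
python3 -m jog '[[[-1,2.5,5,0,0,0,0],[0,0,10,0,0,0,0],[0,0,10,0,0,0,0],[0,0,5,0,0,0,0],[0,0,0,0,0,0,0]]]' |egrep 'pos|^force'
python3 -m jog '[[[0,0,1,0,0,0,0],[0,0,1,0,0,0,0],[0,0,1,0,0,0,0],[0,0,1,0,0,0,0],[0,0,1,0,0,0,0]]]' |egrep 'pos|^force'
python3 -m jog '[[[0,0,1,0,0,0,0],[0,0,1,0,0,0,0],[0,0,1,0,0,0,0],[0,0,1,0,0,0,0],[0,0,1,0,0,0,0]]]' |egrep 'pos|^force'
python3 -m jog '[[[0,0,1,0,0,0,0],[0,0,1,0,0,0,0],[0,0,1,0,0,0,0],[0,0,1,0,0,0,0],[0,0,1,0,0,0,0]]]' |egrep 'pos|^force'
```

```text
position: [0.5127, -0.2412, 0.2167]
force: [-0.1, 0.4, -0.7]
position: [0.5132, -0.2416, 0.213]
force: [-0.2, 0.2, 2.2]
position: [0.5131, -0.2416, 0.2078]
force: [0.3, -1.1, 3.9]
position: [0.5131, -0.2416, 0.2028]
force: [1.0, -0.8, 5.3]
```

```bash
python3 -m jog '[[[0,0,1,0,0,0,0],[0,0,1,0,0,0,0],[0,0,1,0,0,0,0],[0,0,1,0,0,0,0],[0,0,1,0,0,0,0]]]' |egrep 'pos|^force'
python3 -m jog '[[[0,0,0.6,0,0,0,0],[0,0,0.6,0,0,0,0],[0,0,0.6,0,0,0,0],[0,0,0.6,0,0,0,0],[0,0,0.6,0,0,0,0]]]' |egrep 'pos|^force'
python3 -m jog '[[[0,0,0.6,0,0,0,0],[0,0,0.6,0,0,0,0],[0,0,0.6,0,0,0,0],[0,0,0.6,0,0,0,0],[0,0,0.6,0,0,0,0]]]' |egrep 'pos|^force'
python3 -m jog '[[[0,0,0.5,0,0,0,0],[0,0,0.5,0,0,0,0],[0,0,0.5,0,0,0,0],[0,0,0.5,0,0,0,0]]]' |egrep 'pos|^force'
```

```text
position: [0.5131, -0.2416, 0.1978]
force: [1.0, -0.7, 6.1]
position: [0.5131, -0.2416, 0.1948]
force: [1.6, -1.1, 6.4]
position: [0.5132, -0.2416, 0.1919]
force: [1.3, 0.0, 6.6]
position: [0.5131, -0.2416, 0.1899]
force: [1.3, -1.2, 6.8]
```

```bash
python3 -m jog '[[[0,0,0.5,0,0,0,0],[0,0,0.5,0,0,0,0],[0,0,0.5,0,0,0,0],[0,0,0.5,0,0,0,0],[0,0,0.4,0,0,0,0]]]' |egrep 'pos|^force'
```

```text
position: [0.5131, -0.2416, 0.1875]
force: [0.5, -1.9, 6.5]
```

```bash
python3 -m jog '[[[0,0,0.4,0,0,0,0],[0,0,0.3,0,0,0,0]]]' |egrep 'pos|^force'
```

```text
position: [0.5132, -0.2416, 0.1869]
force: [0.5, -0.0, 10.5]
```

```bash
python3 -m jog '[[[0,0,0.2,0,0,0,0],[0,0,0.1,0,0,0,0]]]' |egrep 'pos|^force'
python3 -m jog '[[[0,0,-1,0,0,0,0],[0,0,-1,0,0,0,0],[0,0,-2,0,0,0,0],[0,0,-3,0,0,0,0],[0,0,-3,0,0,0,0]]]' |egrep 'pos|^force'
python3 -m jog '[[[0,0,-3,0,0,0,0],[0,0,-2,0,0,0,0],[0,0,-2,0,0,0,0],[0,0,-2,0,0,0,0],[0,0,0,0,0,0,0]]]' |egrep 'pos|^force'
```

```text
position: [0.5131, -0.2416, 0.1867]
force: [0.1, 0.1, 11.3]
position: [0.5131, -0.2416, 0.1965]
force: [1.9, -0.9, 5.3]
position: [0.513, -0.2415, 0.2055]
force: [0.7, 0.2, -0.4]
```

The force is zero at z=0.2055, where the key still pushed when it was free, so it has latched. I'll move away and check.

```bash
python3 -m jog '[[[0,0,-10,0,0,0,0],[0,0,-25,0,0,0,0],[0,0,-30,0,0,0,0],[20,0,-20,0,0,0,0],[40,0,0,0,0,0,0]]]' >/dev/null
python3 -m jog '[[[40,0,0,0,0,0,0],[40,0,0,0,0,0,0],[40,0,0,0,0,0,0],[40,0,0,0,0,0,0],[10,0,0,0,0,0,0]]]' |egrep 'clock|pos|^force'
python3 - <<'E'
from h import *
np.set_printoptions(precision=4,suppress=True)
S=shot('scene','end.png');T=shot('top')
for n,p in(('S',S),('T',T)):
    for q in('key_top','seat','vial','sample_cup','reagent_bottle'): print(n,q,[(np.round(r['xyz'],4).tolist(),round(r['conf'],2)) for r in bot.spot_point(q,p)[:4]])
E
```

```text
clock: 29.0
position: [0.4398, -0.0199, 0.2909]
force: [0.2, -0.5, 0.9]
S key_top [([0.5107, -0.2412, 0.129], 0.92)]
S seat [([0.4843, -0.1669, 0.0831], 0.88)]
S vial [([0.3551, -0.2424, 0.0036], 0.81), ([0.4879, -0.1662, 0.0829], 0.64), ([0.36, -0.1783, 0.0022], 0.59), ([0.5341, 0.1917, 0.0085], 0.5)]
S sample_cup [([0.4402, -0.0114, 0.0013], 0.96)]
S reagent_bottle [([0.6978, 0.0112, -0.0015], 0.85)]
T key_top [([0.5098, -0.242, 0.1297], 0.65)]
T seat [([0.486, -0.1623, 0.0839], 0.9)]
T vial [([0.3603, -0.2432, 0.002], 0.72), ([0.5352, 0.1927, 0.0131], 0.66), ([0.3614, -0.182, 0.0031], 0.55), ([0.5332, 0.1931, 0.0446], 0.37)]
T sample_cup []
T reagent_bottle [([0.6982, 0.0074, 0.0009], 0.65)]
```

View pics/end.png

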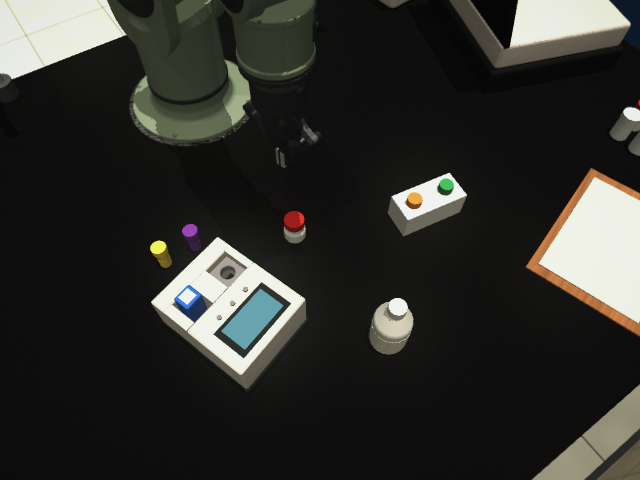

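The final picture shows the empty holder latched down, with the key top at z≈0.129 m, pixel (188,297). The orange vial is in the rack at (414,200), everything else is where it was, and the arm is clear.

```bash
python3 -c "from workcell import bot; print(bot.job_done())"
```

```text
the job is handed in; nothing more can be done
None
```

The orange vial is fully home in the rack's free hole and the empty holder is latched down again. The highest key force I read was 11.5 N, the other objects look undisturbed, and the job was handed in at about 29 s on the robot's clock.

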